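Park the jig's index plunger and draw the slide out to its stop

ROBOT

A 7-joint arm with a two-finger parallel gripper is mounted at the origin on the work surface. World frame = base frame: x ahead of the robot, y to its left, z up, the work surface at z = 0. Lengths are in m, angles in rad, forces in N, time in s.
With the tool pointing down it reaches from about 0.425 to 1.025 m from the base axis. Payload 3.6 kg.
Tool frame: the origin (TCP) lies midway between the tips of the shut fingers; the grasp point (between the pads) lies 19 mm behind it; z points along the fingers, x is the direction in which the jaws open and shut, and the axes are right-handed (so a half turn about z gives the same grasp; the last joint's range is limited). The gripper opens to 85 mm and grips with 20 to 120 N. Pads are 22 mm wide; open, the fingers measure 114 mm over their backs; the gripper's body (76 mm by 85 mm) begins 54 mm behind the grasp point. The pads swing forward as they close: fully open they stand 13 mm farther back than shut.
Start: joints at [-1.234, 0.591, 0.048, 1.609, -0.033, 0.943, -0.034], TCP at [0.303, 0.659, 0.231] pointing down, gripper open.
Joint ranges: [-2.69, 2.69], [-0.47, 2.24], [-1.27, 1.36], [0.19, 2.51], [-1.53, 4.68], [0.08, 2.07], [-3.09, 3.09]. Speed limits (rad/s): [2.57, 2.57, 3.14, 3.14, 3.14, 3.14, 3.14].

INTERFACE

Orientations are given as a unit quaternion [w, x, y, z].
In Python, from cell import r gives the robot as it stands.
- The arm moves only by the tool play_rows, never from a script. Its argument "increments" is a list that holds one entry, the list of rows, each a list of 5 numbers: the finger opening in mm, from 0 to 85.4, then the shift along the tool's x, y, z in mm, then the turn about the tool's z in degrees. In form: [[[grip, x, y, z, roll], ...]]. A call has 1 to 8 rows; each row is the pose to reach, as a shift and turn from the pose commanded when the call began, along the tool's axes at that moment; what a row does not reach only later rows make up. A row lasts 1/12 s, in which the tool goes at most 41.7 mm and 7.16 degrees, less where a joint would pass 70% of its speed; a pose out of reach is approached as far as the arm can. A call with a gripper value outside its range is refused whole. The fingers move at their own pace and stop on an object; the grip force is fixed at half the most. Time passes only in rows, so rows that repeat a pose let the fingers close. It gives the time, the measured TCP pose, the force and the opening at its end, in the units of the state.
- r.observe(): the state, without advancing time (a new reading comes with each control period).
- r.get_image(name): name is "scene" or "top" or "wrist"; returns the picture (400x640x3 uint8, red, green, blue); there is no depth.
- r.calibration(name): a dict with "fx", "fy", "cx", "cy" (pixels), "extrinsics" (4x4, takes a point from world to camera coordinates). Camera axes: x right, y down, z forward; pixel columns grow to the right and rows downward; lengths in m; the calibration is good to about 2 mm. The wrist camera is an equidistant fisheye: a pixel r from the principal point sees the ray r / f radians off the axis. A picture is of the moment at which its call begins: read the wrist's pose just before it. calibration takes no time and is no camera call; for the wrist camera it gives the pose at the moment of the call.
- r.job_done(): hands the job in, once; it reports no verdict.
Trained networks look in the newest picture that a camera, given by its name, has taken for a name from the list of things; names that differ only in an ending like _2 or _b are one class to them, and where a whole thing is asked for, a point or a joint stands for the part that bears it (a point fixed in the world has none). Each returns a list of dicts, best first, with "conf" (0 to 1); they miss things now and then, are a little off and sometimes report something else, mostly with a low value. They report only what shows in the picture. A call takes as long as a camera call.
- r.find_in(thing, camera): "bbox" ([left, top, right, bottom] in pixels, round what is visible of it).
- r.cut_out(thing, camera): "pixels" (400x640 bool, what is visible of it) and "bbox" ([left, top, right, bottom] in pixels, round what is visible of it).
The state is a dict: "clock": time; "joints": joint angles; "joint_vel": joint speeds; "joint_torque": joint torques, N m; "tcp_pos": TCP position; "ee_rot": TCP orientation; "ft_force": force on the tool from outside, world axes, zero at the start; "moment": the same for the moment, N m; "gripper_width": finger opening in m.
Only numpy, scipy, OpenCV 4.12 (cv2) and the standard library are available. Lean on these libraries where they do the work, as an engineer would, in place of code of your own. Each camera call takes 0.05 s, during which the arm holds its last target.

TASK

Bring the drilled block out from under the bush bridge: pull up the index plunger of the drilling jig by its T-handle, twist it clockwise and let the cross pin settle into the rest notch so that it stays retracted by itself, then draw the slide out by its knob until it is home against its stop and leave it there. Do it gently: feel for the stops rather than forcing them, keep the block in its nest and leave the other things alone.

Things in the scene. Friction and masses are not known exactly. Their poses are not given: they have to be found in the camera images.
- jig: The drilling jig, a steel base plate 330 x 156 x 16 mm fixed on the bench with two guide rails, a slide between them, a bush bridge across them and a plunger bracket. Its position is the centre of the plate's underside. Its x axis lies along the slide's travel: the slide is drawn out towards -x. z is up. In this frame the plunger axis is at (45, 0) mm and the slide's knob starts at (-84, 0) mm.
- bridge: The grey bush bridge, fixed on the jig; same origin and axes as the jig. Two legs at y = -66 and +66 mm (x -50 to -10 mm), a plate on them 46 mm long in x, 146 mm wide, top at z = 82 mm, a drill bush on it to 87 mm. Its y = +66 leg carries the slide's stop.
- stop_root (a point): Where the stop's set screw comes out of the bridge leg, pointing to the jig's +x; a domed black rubber buffer (about 5 N/mm) on its end stops the slide. How far the screw stands out (20 to 52 mm with the buffer) is set anew each time and not reported: the slide meets the buffer after 40 to 72 mm of travel, to be found by feel (or seen).
- tee_handle: The turning part of the index plunger: black T-handle, shank, and a cross pin (4 mm thick, 29 mm long, parallel to the T bar). Its position is the centre of the cross pin, 75 mm above the bench when the plunger is down; its x axis lies along the T bar and equals the jig's x axis when joint tee is 0. The cross pin rides in a slotted steel sleeve 27 mm wide, whose rim is 92 mm above the bench.
- tee_grip (a point): Centre of the black T bar, the part to grip: 52 mm long, 12 mm wide, 16 mm high, 118 mm above the bench when the plunger is down and rising with it.
- plunger (a joint): How far the plunger is pulled up (m), 0 down, solid stop at 0.015. The spring pulls back with about 7 N at 0 and 12 N at 0.015. Down, its pin locks the slide; the pin is out of the slide from 0.006. The cross pin is above the ledge and free to turn from 0.011; in the rest notch it sits at about 0.008.
- tee (a joint): Twist of the T-handle (rad), growing clockwise seen from above. 0: cross pin in line with the deep slot (a few degrees of play). Rest notch, 3 mm deep, centred at 1.05 (60 degrees); a wall ends the ledge about 4 degrees past that, at about 1.11. It cannot turn anticlockwise.
- slide (a joint): How far the slide is drawn out (m), 0 at the drilling place, growing towards the jig's -x; it drags with about 5 N and stays where it is left.
- carriage: Top of the slide: nest, pull knob and stop dog. Same axes as the jig; its origin is the jig's origin at joint slide 0 and moves with the slide. Top face 46 mm above the bench, the nest at (-30, 0) mm, its walls 9 mm high. The dog is a steel bar over the rail on the +y side, its -x face at x = 82 mm, which meets the buffer.
- slide_knob (a point): Centre of the black round pull knob on the slide, 25 mm across, 22 mm high (63 to 85 mm above the bench) on a thinner neck; 29 mm clear of the bridge when the slide is in.
- block_center (a point): Centre of the drilled aluminium block, 36 x 42 x 20 mm, about 85 g, lying loose in the slide's nest under the bridge, 1 mm play all round; it rides with the slide.
- chuck_key: Bystander: drill chuck key, 100 mm long, lying beside the jig.
- spare_bush: Bystander: small steel bush, 24 mm across, standing beside the jig.
- chip_brush: Bystander: wooden-handled brush, 200 mm long, lying beside the jig.
- spanner: Bystander: steel spanner, 180 mm long, on the bench.
- hammer: Bystander: hammer, 260 mm long, on the bench.
- oil_bottle: Bystander: white bottle, 125 mm tall, on the bench.

How it is judged:
On the way:
1. the plunger is parked: pulled up, twisted clockwise, its cross pin down in the rest notch, and the T-handle let go (value of joint plunger between 0.0055 and 0.0098 m and value of joint tee between 0.9 and 1.25 rad and contact force between the fingers and tee_handle below 0.1 N and value of joint slide below 0.01 m), for 0.3 s.
At the end, for the whole second after the job is handed in: The plunger stays parked with its cross pin in the rest notch (raised 5.5 to 9.8 mm, twisted 0.9 to 1.25 rad); the slide rests still, touching the buffer of its stop (over 0.15 N); the block lies in its nest (within 4 mm) (value of joint plunger between 0.0055 and 0.0098 m and value of joint tee between 0.9 and 1.25 rad and contact force between carriage and bridge above 0.15 N and velocity of joint slide between -0.005 and 0.005 m/s and x of block_center in the frame of carriage between -0.034 and -0.026 m and y of block_center in the frame of carriage between -0.004 and 0.004 m and z of block_center in the frame of carriage between 0.053 and 0.06 m).
It fails at once if the slide is driven into its stop with over 30 N (contact force between carriage and bridge above 30 N).
It fails at once if the plunger is forced: its cross pin or shoulder presses on the sleeve with over 45 N (contact force between tee_handle and jig above 45 N).
It fails at once if the block comes out of its nest (rises over 8 mm) (z of block_center in the frame of carriage above 0.064 m).
It fails at once if a bystander is moved by over 20 mm (distance of any of chuck_key, spare_bush, chip_brush, spanner, hammer, oil_bottle from where it was at the start of the episode above 0.02 m).
It also fails if it takes over 64 s, if anything falls off the work surface, if the arm or the gripper's body presses on something with over 40 N, if the wrist force passes 120 N, or if a joint passes its speed limit or range.

## Working session

There is one attempt and no reset: what is moved stays moved. The work goes in short steps, Python scripts to look and compute and a tool call to move; the robot and the scene stay as the last step left them, time stands still between calls to the robot, and variables do not carry over. Pictures are saved under pics/ and viewed, and the job is handed in when it is done.

Besides the shell and the picture viewer there is one more tool, called after ">>>" by a JSON object that holds its "fn" and its "kwargs". play_rows: Moves the arm, as the interface text tells. Its arguments: {"type":"object","properties":{"increments":{"type":"array"}},"required":["increments"]}

```bash
ls; mkdir -p pics
python3 - <<'E'
from cell import r
import cv2
o=r.observe()
for k,v in o.items(): print(k,v)
for n in ("scene","top","wrist"):
    im=r.get_image(n); cv2.imwrite(f"pics/{n}0.png",im[:,:,::-1])
    c=r.calibration(n); print(n,c)
E
```

```text
pics
clock 0.0
joints [-1.23353049  0.59210603  0.04826097  1.60984632 -0.03328103  0.94268294
 -0.03368156]
joint_vel [-0.00021193 -0.00062632  0.00023909 -0.00155782  0.00072655  0.00049041
 -0.00035078]
joint_torque [-1.77489392e-04 -5.48682046e+01  1.54668353e+00 -1.98120618e+01
  9.34618351e-03  8.78191902e-03  3.62517355e-06]
tcp_pos [0.30236393 0.65802171 0.23014039]
ee_rot [ 6.53740482e-04  8.41853965e-01  5.39704223e-01 -9.08814637e-04]
ft_force [ 0.058458   -0.18375033 -0.41171813]
moment [-0.00774746  0.01596338  0.01714197]
gripper_width 0.08546748033441018
scene {'fx': 385.33114363922357, 'fy': 385.33114363922357, 'cx': 321.12838317144747, 'cy': 200.01318130239633, 'extrinsics': array([[-8.47858810e-01,  5.30221614e-01,  6.91276485e-04,
         4.83606489e-01],
       [ 2.98072694e-01,  4.77715026e-01, -8.26402459e-01,
        -8.27004304e-02],
       [-4.38506679e-01, -7.00466554e-01, -5.63079478e-01,
         1.28507291e+00],
       [ 0.00000000e+00,  0.00000000e+00,  0.00000000e+00,
         1.00000000e+00]])}
top {'fx': 397.62574405015926, 'fy': 397.62574405015926, 'cx': 317.8928949699539, 'cy': 200.6883693224308, 'extrinsics': array([[ 2.04765793e-02, -9.99790282e-01, -3.18209062e-04,
        -3.92980212e-02],
       [-9.78868379e-01, -1.99833073e-02, -2.03512567e-01,
         5.93846792e-01],
       [ 2.03463528e-01,  4.47872599e-03, -9.79072282e-01,
         1.13579569e+00],
       [ 0.00000000e+00,  0.00000000e+00,  0.00000000e+00,
         1.00000000e+00]])}
wrist {'fx': 309.70691628693146, 'fy': 309.70691628693146, 'cx': 317.8073436749472, 'cy': 196.2449917782564, 'extrinsics': array([[ 0.41762316,  0.90861891, -0.00160616, -0.72370685],
       [ 0.86508735, -0.39707317,  0.30652368, -0.0393776 ],
       [ 0.27787545, -0.12940086, -0.95186168,  0.3800688 ],
       [ 0.        ,  0.        ,  0.        ,  1.        ]])}
```

View pics/scene0.png

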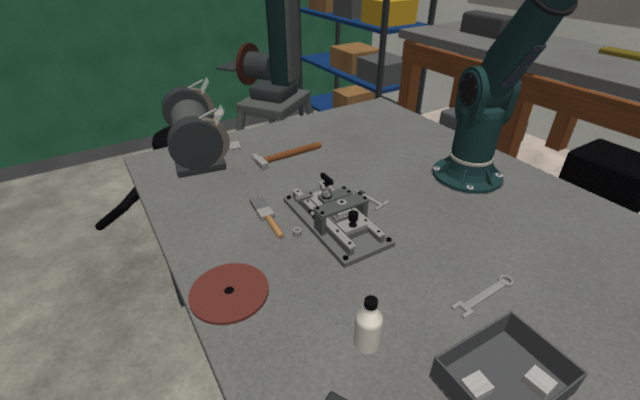

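View pics/top0.png

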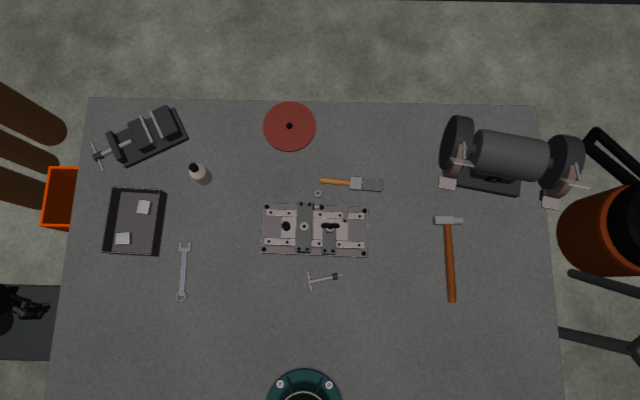

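View pics/wrist0.png

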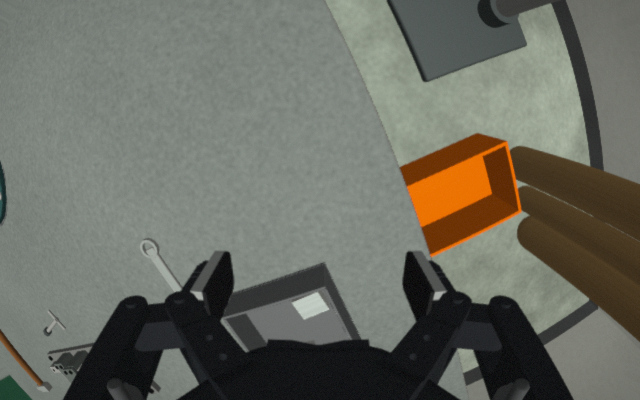

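The jig lies at about (315,230) in the top view, knob to the left at (286,226), T-handle at (330,226), chuck key below at (325,280), brush and bush above (318,193). Now I'll measure.

```bash
cat > h.py <<'E'
from cell import r
import cv2, numpy as np
def ray(n,px,c=None):
    c=c or r.calibration(n); E=c["extrinsics"]; R=E[:3,:3]; o=-R.T@E[:3,3]
    x=(px[0]-c["cx"])/c["fx"]; y=(px[1]-c["cy"])/c["fy"]
    if n=="wrist":
        t=np.hypot(x,y); d=np.array([x/t*np.sin(t),y/t*np.sin(t),np.cos(t)]) if t>0 else np.array([0,0,1.])
    else: d=np.array([x,y,1.])
    return o,R.T@d
def at_z(n,px,z,c=None):
    o,d=ray(n,px,c); return o+d*(z-o[2])/d[2]
def proj(n,P,c=None):
    c=c or r.calibration(n); p=c["extrinsics"][:3,:3]@np.asarray(P)+c["extrinsics"][:3,3]
    if n=="wrist":
        t=np.arctan2(np.hypot(p[0],p[1]),p[2]); q=p[:2]/np.hypot(p[0],p[1])*t
    else: q=p[:2]/p[2]
    return np.array([c["cx"]+c["fx"]*q[0],c["cy"]+c["fy"]*q[1]])
E
python3 - <<'E'
from h import *
for n in ("top","scene"):
    im=r.get_image(n)
    for t,z in (("tee_grip",.118),("slide_knob",.085),("jig",.016),("bridge",.08),("chuck_key",0.01),("spare_bush",.02)):
        f=r.cut_out(t,n)
        for g in f[:2]:
            m=g["pixels"]; ys,xs=np.nonzero(m); p=(xs.mean()+.0,ys.mean()); print(n,t,round(g["conf"],2),np.round(g["bbox"]),np.round(p,1),np.round(at_z(n,p,z),4), m.sum())
    if n=="top":
        cv2.imwrite("pics/topz.png",cv2.resize(im[150:300,230:400,::-1],None,fx=4,fy=4,interpolation=cv2.INTER_CUBIC))
    else: cv2.imwrite("pics/scenez.png",cv2.resize(im[150:280,230:410,::-1],None,fx=4,fy=4,interpolation=cv2.INTER_CUBIC))
E
```

```text
top slide_knob 0.74 [281. 207. 347. 228.] [319.9 218.1] [ 0.5378 -0.0342  0.085 ] 150
top slide_knob 0.15 [280. 205. 347. 241.] [316.1 226.7] [ 0.5123 -0.0236  0.085 ] 904
top jig 0.67 [261. 208. 367. 259.] [315.9 230.3] [ 0.5107 -0.0228  0.016 ] 4468
top jig 0.15 [322. 222. 340. 232.] [329.8 224.9] [ 0.5282 -0.0651  0.016 ] 107
top bridge 0.91 [295. 200. 324. 256.] [304.  226.3] [0.5134 0.0118 0.08  ] 836
top chuck_key 0.53 [310. 274. 338. 292.] [320.9 279.2] [ 0.3633 -0.0409  0.01  ] 144
top spare_bush 0.39 [315. 188. 320. 197.] [317.1 193.1] [ 0.6271 -0.0239  0.02  ] 46
top spare_bush 0.36 [294. 203. 320. 254.] [303.9 226.2] [0.5222 0.0143 0.02  ] 820
scene slide_knob 0.58 [297. 192. 358. 227.] [334.7 212. ] [0.5537 0.0377 0.085 ] 324
scene jig 0.77 [284. 172. 397. 267.] [339.7 224.7] [0.5208 0.0151 0.016 ] 4038
scene bridge 0.91 [309. 193. 370. 238.] [338.1 209.6] [0.5368 0.0279 0.08  ] 991
scene chuck_key 0.65 [355. 191. 387. 212.] [373.3 200.6] [ 0.3664 -0.0345  0.01  ] 126
scene chuck_key 0.17 [310. 193. 369. 235.] [337.6 209.8] [ 0.4824 -0.0517  0.01  ] 941
scene spare_bush 0.58 [294. 227. 301. 234.] [297.  232.1] [ 0.636  -0.0138  0.02  ] 57
```

View pics/topz.png

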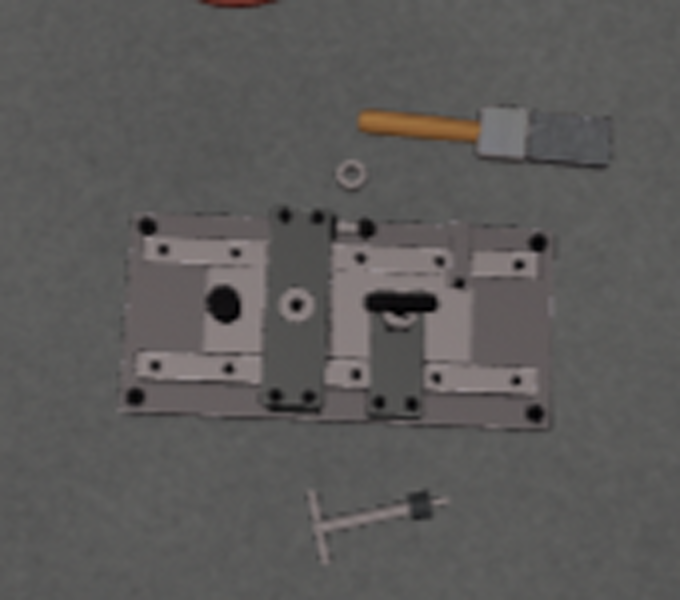

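View pics/scenez.png

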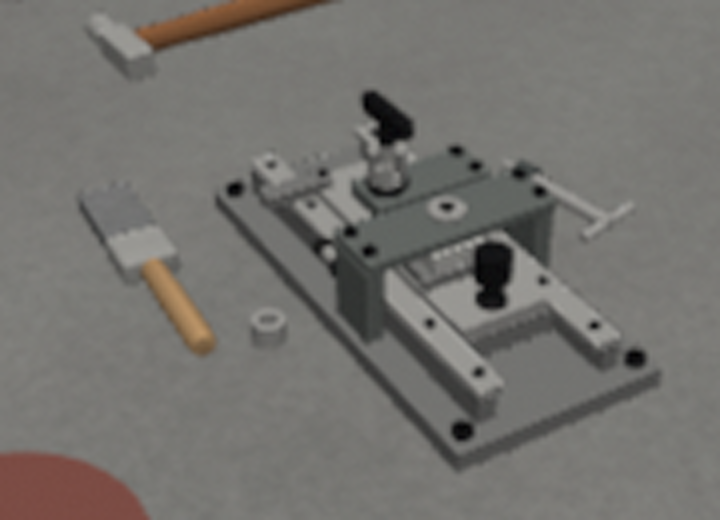

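```bash
cat > jig.py <<'E'
from h import *
from scipy.optimize import least_squares
def zt(u,v): return np.array([(u+.5)/4-.5+230,(v+.5)/4-.5+150])
def zs(u,v): return zt(u,v)
pts=[ # cam, px, jig coords
("top",zt(134,213),(-.165,.078,.016)),("top",zt(552,232),(.165,.078,.016)),("top",zt(120,412),(-.165,-.078,.016)),("top",zt(549,429),(.165,-.078,.016)),
("top",zt(401,302),(.045,0,.124)),("top",zt(224,302),(-.084,0,.080)),("top",zt(296,305),(-.030,0,.087)),
("scene",zs(447,207),(-.030,0,.087)),("scene",zs(493,262),(-.084,0,.078)),("scene",zs(388,117),(.045,0,.118)),
("scene",zs(458,458),(-.165,.078,.016)),("scene",zs(660,375),(-.165,-.078,.016)),("scene",zs(217,196),(.165,.078,.016))]
C={n:r.calibration(n) for n in ("top","scene")}
def J2W(p,q):
    c,s=np.cos(p[2]),np.sin(p[2]); return np.array([p[0]+c*q[0]-s*q[1],p[1]+s*q[0]+c*q[1],q[2]])
def res(p): return np.concatenate([proj(n,J2W(p,q),C[n])-px for n,px,q in pts])
if __name__=="__main__":
    s=least_squares(res,[.51,-.02,-1.57],loss="soft_l1"); print(s.x,np.degrees(s.x[2])); print(np.round(res(s.x).reshape(-1,2),1))
    for n,q in (("tee",(.045,0,.118)),("knob",(-.084,0,.074))): print(n,J2W(s.x,q))
    np.save("jig.npy",s.x)
    o=r.observe(); print(o["tcp_pos"],o["clock"])
E
python3 jig.py
```

```text
[ 0.51392885 -0.01782177 -1.59833698] -91.57796320561629
[[-0.3 -1. ]
 [ 0.9 -0.7]
 [-0.7 -0.6]
 [ 0.5  0.4]
 [ 0.1 -0.3]
 [-0.2 -0.2]
 [ 0.2 -0.4]
 [ 0.4  0.4]
 [ 0.5  0.1]
 [ 0.3 -0.2]
 [ 0.1 -0.3]
 [ 1.1 -1.3]
 [-0.5 -1.7]]
tee [ 0.51268968 -0.06280471  0.118     ]
knob [0.51624198 0.06614637 0.074     ]
[0.30274364 0.65877356 0.23133907] 0.85
```

The jig pose fits both cameras to about 1 px. I'll go to a point above the T-handle.

>>> {"fn": "play_rows", "kwargs": {"increments": [[[85,-36,31,0,4],[85,-71,62,0,9],[85,-107,92,0,13],[85,-142,123,0,18],[85,-178,154,0,22],[85,-213,185,0,27],[85,-249,215,0,31],[85,-284,246,0,36]]]}}

```text
clock: 1.52
tcp_pos: [0.396, 0.3369, 0.2317]
ee_rot: [-0.0, 0.968, 0.251, 0.0]
ft_force: [0.2, -0.1, -0.1]
gripper_width: 0.085
```

```bash
cat > st.py <<'E'
from h import *
import sys
from scipy.spatial.transform import Rotation as Ro
o=r.observe(); p=o["tcp_pos"]; q=o["ee_rot"]; R=Ro.from_quat([q[1],q[2],q[3],q[0]]).as_matrix()
print("t",o["clock"],"tcp",np.round(p*1000,1),"xang",round(np.degrees(np.arctan2(R[1,0],R[0,0])),2),"tilt",np.round(R[:,2],3),"F",np.round(o["ft_force"],2),"M",np.round(o["moment"],2),"w",round(o["gripper_width"]*1000,1),"j",np.round(o["joints"],2))
if len(sys.argv)>3:
    t=np.array([float(a) for a in sys.argv[1:4]])/1000
    print("to target, tool mm",np.round(R.T@(t-p)*1000,1))
    if len(sys.argv)>4: print("roll",round(np.degrees(np.arctan2(R[1,0],R[0,0]))-float(sys.argv[4]),2))
E
python3 st.py 512.7 -62.8 230 -1.58
```

```text
t 1.5167 tcp [396.  336.9 231.7] xang 29.12 tilt [ 0.001  0.001 -1.   ] F [ 0.22 -0.11 -0.08] M [-0.   -0.06  0.02] w 85.0 j [-0.98  0.34  0.24  2.08 -0.12  0.74 -0.16]
to target, tool mm [-92.6 405.9   1.4]
roll 30.7
```

>>> {"fn": "play_rows", "kwargs": {"increments": [[[85,-9,40,0,4],[85,-18,80,0,8],[85,-27,120,0,12],[85,-37,160,0,16],[85,-46,200,0,20],[85,-55,240,0,24],[85,-64,280,0,28],[85,-73,320,0,30.7]]]}}

```text
clock: 2.18
tcp_pos: [0.4892, 0.0221, 0.2318]
ee_rot: [-0.0, 1.0, -0.013, 0.001]
ft_force: [1.6, -0.4, -0.2]
gripper_width: 0.0853
```

```bash
python3 st.py 512.7 -62.8 210 -1.58
```

```text
t 2.1833 tcp [489.2  22.1 231.8] xang -1.53 tilt [ 0.001  0.    -1.   ] F [ 1.57 -0.41 -0.15] M [ 0.02 -0.07  0.03] w 85.3 j [-0.5   0.32  0.45  2.14 -0.21  0.72  0.07]
to target, tool mm [25.7 84.3 21.7]
roll 0.05
```

>>> {"fn": "play_rows", "kwargs": {"increments": [[[85,10,30,7,0],[85,20,60,14,0],[85,25.7,80,21,0],[85,25.7,84.3,21.7,0],[85,25.7,84.3,21.7,0]]]}}

```text
clock: 2.6
tcp_pos: [0.5122, -0.0628, 0.2095]
ee_rot: [0.0, 1.0, -0.014, -0.0]
ft_force: [0.2, -0.3, 0.1]
gripper_width: 0.0851
```

```bash
python3 st.py 512.7 -62.8 110 -1.58
python3 - <<'E'
from h import *
c=r.calibration("wrist"); im=r.get_image("wrist"); p=np.load("jig.npy")
from jig import J2W
b=im[:,:,::-1].copy()
for q in [(.019,0,.118),(.045,0,.118),(.071,0,.118),(-.084,0,.085),(.045,0,.126)]:
    u=proj("wrist",J2W(p,q),c); print(q,u); cv2.drawMarker(b,tuple(int(x) for x in np.round(u)),(0,0,255),cv2.MARKER_CROSS,8,1)
f=r.cut_out("tee_grip","wrist")
for g in f: print(g["conf"],g["bbox"])
cv2.imwrite("pics/w1.png",b)
E
```

```text
t 2.6 tcp [512.2 -62.8 209.5] xang -1.6 tilt [-0.001 -0.001 -1.   ] F [ 0.25 -0.33  0.13] M [ 0.01 -0.03  0.06] w 85.1 j [-0.31  0.39  0.44  2.11 -0.26  0.69  0.28]
to target, tool mm [ 0.5 -0.1 99.5]
roll -0.02
(0.019, 0, 0.118) [319.08456606 168.04466438]
(0.045, 0, 0.118) [319.06393977 199.96100657]
(0.071, 0, 0.118) [319.03656805 229.81625603]
(-0.084, 0, 0.085) [318.95244894  41.66205355]
(0.045, 0, 0.126) [319.09416256 203.26322691]
0.8 [310.2, 167.9, 326.7, 234.5]
```

View pics/w1.png

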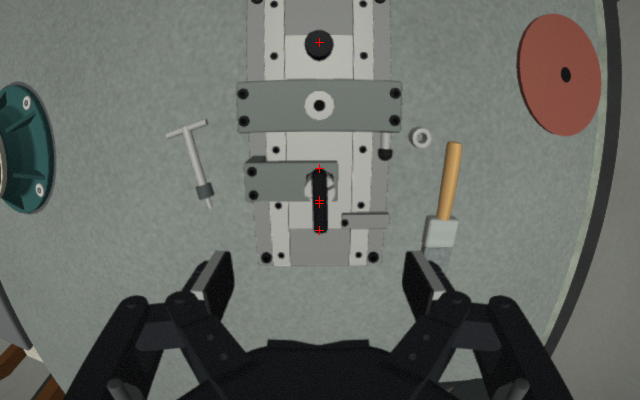

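The bar shows at (320,168–234), within about 1 mm of the prediction. I'll descend and grip across it.

>>> {"fn": "play_rows", "kwargs": {"increments": [[[60,0.5,0,35,0],[50,0.5,0,70,0],[40,0.5,0,95,0],[36,0.5,0,106,0],[34,0.5,0,108.5,0],[34,0.5,0,108.5,0]]]}}

```text
clock: 3.2
tcp_pos: [0.5131, -0.0599, 0.1012]
ee_rot: [-0.0, 1.0, -0.011, -0.0]
ft_force: [-0.2, 0.8, 0.2]
gripper_width: 0.0341
```

```bash
python3 st.py 512.7 -62.8 101 -1.58
python3 - <<'E'
from h import *
im=r.get_image("wrist");cv2.imwrite("pics/w2.png",im[:,:,::-1])
im=r.get_image("scene");cv2.imwrite("pics/s2.png",cv2.resize(im[100:280,230:450,::-1],None,fx=3,fy=3,interpolation=cv2.INTER_CUBIC))
E
```

```text
t 3.2 tcp [513.1 -59.9 101.2] xang -1.28 tilt [-0.     0.001 -1.   ] F [-0.21  0.8   0.19] M [-0.02  0.02 -0.01] w 34.1 j [-0.2   0.56  0.32  2.18 -0.39  0.46  0.39]
to target, tool mm [-0.3  2.9  0.2]
roll 0.3
```

View pics/w2.png

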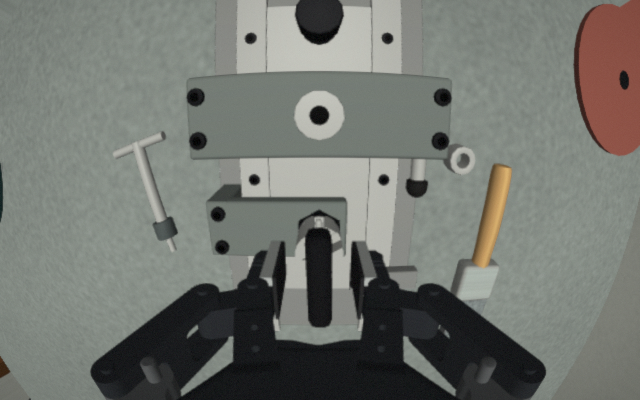

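View pics/s2.png

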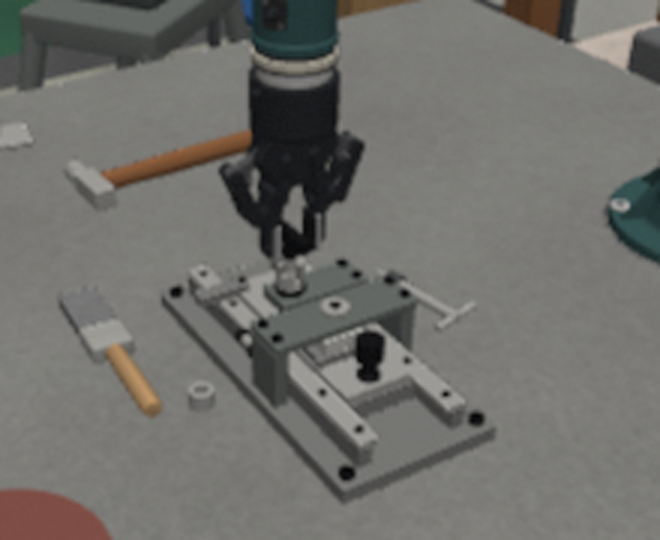

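>>> {"fn": "play_rows", "kwargs": {"increments": [[[34,0,0,0,0]]]}}

```text
clock: 3.38
tcp_pos: [0.5142, -0.0609, 0.1026]
ee_rot: [-0.0, 1.0, -0.012, 0.002]
ft_force: [0.7, -0.0, 0.9]
gripper_width: 0.0341
```

```bash
python3 st.py 512.7 -62.8 101 -1.58
```

```text
t 3.3833 tcp [514.2 -60.9 102.6] xang -1.36 tilt [ 0.003  0.    -1.   ] F [ 0.74 -0.    0.91] M [ 0.   -0.01  0.04] w 34.1 j [-0.2   0.56  0.32  2.18 -0.39  0.46  0.4 ]
to target, tool mm [-1.5  2.   1.6]
roll 0.22
```

>>> {"fn": "play_rows", "kwargs": {"increments": [[[34,-1,2,0,0.2],[34,-1,2,0,0.2],[34,-1,2,0,0.2]]]}}

```text
clock: 3.63
tcp_pos: [0.5122, -0.0632, 0.1018]
ee_rot: [0.0, 1.0, -0.014, 0.001]
ft_force: [-0.3, 0.4, 0.2]
gripper_width: 0.0343
```

```bash
python3 st.py 512.7 -62.8 101 -1.58
python3 - <<'E'
from h import *
for i in range(3):
    r.get_image("wrist"); o=r.observe(); print(np.round(o["tcp_pos"]*1000,1),np.round(o["ft_force"],2))
E
```

```text
t 3.6333 tcp [512.2 -63.2 101.8] xang -1.61 tilt [ 0.001 -0.    -1.   ] F [-0.3   0.4   0.17] M [-0.    0.02  0.  ] w 34.3 j [-0.2   0.56  0.32  2.18 -0.39  0.45  0.4 ]
to target, tool mm [ 0.5 -0.4  0.8]
roll -0.03
[512.1 -63.1 101.6] [-0.48 -0.09  0.31]
[512.  -63.  101.4] [-0.33  0.13 -0.23]
[512.  -63.  101.3] [ 0.64 -0.11 -0.79]
```

Settled on target, so I'll close on the bar.

>>> {"fn": "play_rows", "kwargs": {"increments": [[[20,0.5,0,0,0],[5,0.5,0,0,0],[5,0.5,0,0,0],[5,0.5,0,0,0],[5,0.5,0,0,0]]]}}

```text
clock: 4.2
tcp_pos: [0.5134, -0.0631, 0.1014]
ee_rot: [0.0, 1.0, -0.014, 0.001]
ft_force: [2.0, 0.0, 2.5]
gripper_width: 0.0107
```

```bash
python3 st.py
python3 - <<'E'
from h import *
im=r.get_image("wrist");cv2.imwrite("pics/w3.png",im[:,:,::-1])
E
```

```text
t 4.2 tcp [513.4 -63.1 101.4] xang -1.58 tilt [ 0.002 -0.    -1.   ] F [1.97 0.02 2.45] M [-0.05 -0.34  0.  ] w 10.7 j [-0.2   0.56  0.32  2.18 -0.39  0.45  0.4 ]
```

View pics/w3.png

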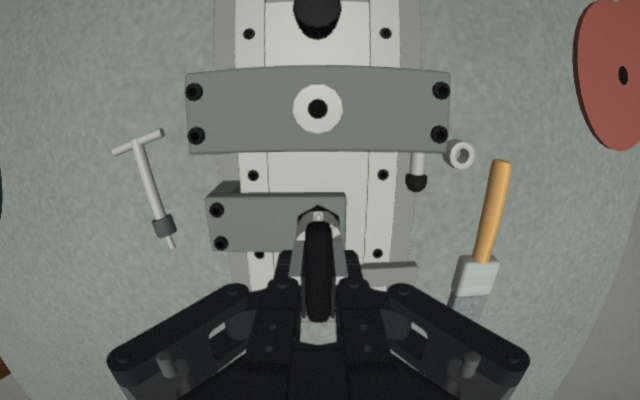

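The jaws hold the bar at (318,270), 10.7 mm open. Next I'll lift gently.

>>> {"fn": "play_rows", "kwargs": {"increments": [[[5,0,0,-2,0],[5,0,0,-4,0],[5,0,0,-6,0],[5,0,0,-8,0],[5,0,0,-8,0],[5,0,0,-8,0]]]}}

```text
clock: 4.75
tcp_pos: [0.5132, -0.0631, 0.1088]
ee_rot: [0.0, 1.0, -0.014, 0.001]
ft_force: [4.9, -1.5, -10.2]
gripper_width: 0.0109
```

```bash
python3 st.py
```

```text
t 4.75 tcp [513.2 -63.1 108.8] xang -1.57 tilt [ 0.001 -0.001 -1.   ] F [  4.87  -1.51 -10.15] M [-0.13 -1.09  0.03] w 10.9 j [-0.21  0.55  0.33  2.18 -0.38  0.47  0.39]
```

>>> {"fn": "play_rows", "kwargs": {"increments": [[[5,0.5,0,-2,0],[5,1,0,-4,0],[5,1,0,-5,0],[5,1,0,-5.5,0],[5,1,0,-5.5,0]]]}}

```text
clock: 5.17
tcp_pos: [0.5132, -0.0631, 0.1143]
ee_rot: [0.0, 1.0, -0.014, -0.0]
ft_force: [4.8, -1.7, -13.5]
gripper_width: 0.0109
```

```bash
python3 st.py
```

```text
t 5.1667 tcp [513.2 -63.1 114.3] xang -1.58 tilt [-0. -0. -1.] F [  4.83  -1.72 -13.55] M [-0.38 -1.02 -0.01] w 10.9 j [-0.21  0.54  0.34  2.17 -0.37  0.48  0.38]
```

Lifted 12.9 mm at 13.5 N, above the ledge. Now I'll twist clockwise.

>>> {"fn": "play_rows", "kwargs": {"increments": [[[5,0,0,0,4],[5,0,0,0,8],[5,0,0,0,13],[5,0,0,0,18],[5,0,0,0,24],[5,0,0,0,30],[5,0,0,0,30]]]}}

```text
clock: 5.75
tcp_pos: [0.5136, -0.0631, 0.1144]
ee_rot: [0.0, 0.962, -0.274, 0.0]
ft_force: [6.2, -1.3, -13.3]
gripper_width: 0.0109
```

```bash
python3 st.py
```

```text
t 5.75 tcp [513.6 -63.1 114.4] xang -31.79 tilt [ 0.    -0.001 -1.   ] F [  6.16  -1.28 -13.25] M [-0.39 -1.14  0.03] w 10.9 j [-0.32  0.56  0.49  2.18 -0.53  0.51  0.02]
```

>>> {"fn": "play_rows", "kwargs": {"increments": [[[5,0.5,-0.3,0,5],[5,0.8,-0.5,0,10],[5,0.8,-0.5,0,15],[5,0.8,-0.5,0,20],[5,0.8,-0.5,0,25],[5,0.8,-0.5,0,28],[5,0.8,-0.5,0,29.7],[5,0.8,-0.5,0,29.7]]]}}

```text
clock: 6.42
tcp_pos: [0.514, -0.0633, 0.1143]
ee_rot: [0.0, 0.86, -0.51, 0.0]
ft_force: [4.6, -3.2, -13.8]
gripper_width: 0.011
```

```bash
python3 st.py
```

```text
t 6.4167 tcp [514.  -63.3 114.3] xang -61.37 tilt [-0.    -0.001 -1.   ] F [  4.56  -3.18 -13.77] M [-0.63 -0.93 -0.01] w 11.0 j [-0.42  0.6   0.63  2.18 -0.68  0.56 -0.35]
```

>>> {"fn": "play_rows", "kwargs": {"increments": [[[5,0,0,1,0],[5,0,0,2,0],[5,0,0,3,0],[5,0,0,4,0],[5,0,0,4.5,0],[5,0,0,4.5,0]]]}}

```text
clock: 6.92
tcp_pos: [0.5141, -0.0633, 0.11]
ee_rot: [0.0, 0.86, -0.51, -0.0]
ft_force: [3.6, -3.7, -12.1]
gripper_width: 0.0109
```

```bash
python3 st.py;  python3 - <<'E'
from h import *
im=r.get_image("wrist");cv2.imwrite("pics/w4.png",im[:,:,::-1])
E
```

```text
t 6.9167 tcp [514.1 -63.3 110. ] xang -61.3 tilt [-0. -0. -1.] F [  3.58  -3.66 -12.08] M [-0.79 -0.69  0.  ] w 10.9 j [-0.41  0.61  0.62  2.18 -0.68  0.55 -0.34]
```

View pics/w4.png

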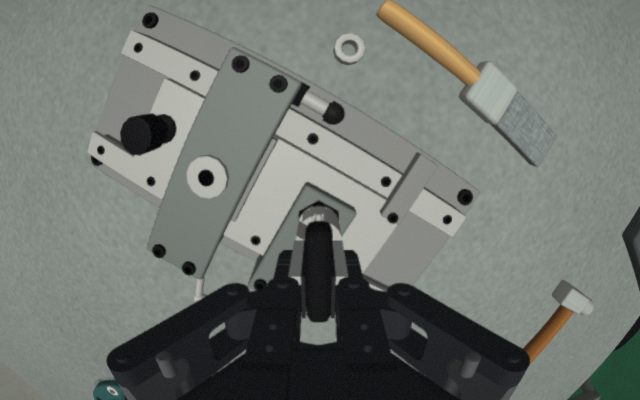

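>>> {"fn": "play_rows", "kwargs": {"increments": [[[5,0,0,0.5,0],[5,0,0,1,0],[5,0,0,1.5,0],[5,0,0,1.5,0],[5,0,0,1.5,0]]]}}

```text
clock: 7.38
tcp_pos: [0.5142, -0.0633, 0.1092]
ee_rot: [-0.0, 0.86, -0.51, -0.0]
ft_force: [0.4, -3.3, 1.6]
gripper_width: 0.011
```

```bash
python3 st.py
```

```text
t 7.3833 tcp [514.2 -63.3 109.2] xang -61.3 tilt [ 0.  0. -1.] F [ 0.39 -3.26  1.56] M [-0.7   0.07  0.06] w 11.0 j [-0.41  0.61  0.62  2.18 -0.69  0.55 -0.34]
```

The pin is seated: the force dropped to zero at 7.8 mm, where the rest notch should be. Release and rise.

>>> {"fn": "play_rows", "kwargs": {"increments": [[[20,0,0,0,0],[40,0,0,0,0],[40,0,0,0,0],[40,0,0,-20,0],[40,0,0,-60,0],[40,0,0,-80,0],[40,0,0,-80,0]]]}}

```text
clock: 7.97
tcp_pos: [0.517, -0.0631, 0.1923]
ee_rot: [-0.002, 0.861, -0.509, 0.003]
ft_force: [0.8, 0.7, 0.3]
gripper_width: 0.0396
```

```bash
python3 st.py 516.2 66.1 180 -1.58;  python3 - <<'E'
from h import *
im=r.get_image("wrist");cv2.imwrite("pics/w5.png",im[:,:,::-1])
im=r.get_image("scene");cv2.imwrite("pics/s5.png",cv2.resize(im[150:280,230:410,::-1],None,fx=4,fy=4,interpolation=cv2.INTER_CUBIC))
E
```

```text
t 7.9667 tcp [517.  -63.1 192.3] xang -61.25 tilt [ 0.007  0.001 -1.   ] F [0.77 0.65 0.28] M [-0.02 -0.06 -0.02] w 39.6 j [-0.53  0.5   0.78  2.13 -0.54  0.71 -0.46]
to target, tool mm [-113.7  -61.4   12.4]
roll -59.67
```

View pics/w5.png

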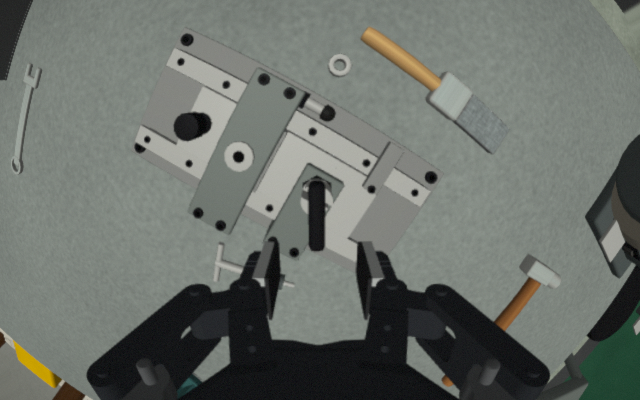

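View pics/s5.png

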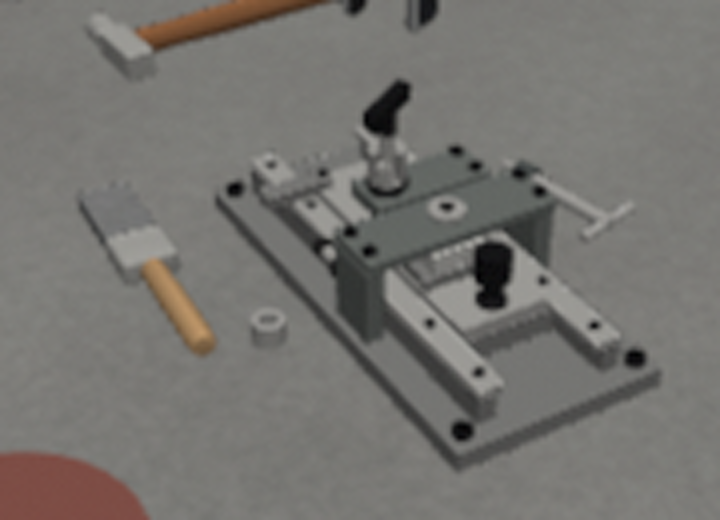

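The T-handle stands turned and raised with nothing touching it, and the bystanders are untouched. Next, the knob.

>>> {"fn": "play_rows", "kwargs": {"increments": [[[60,-14,-8,0,-7],[60,-28,-15,0,-14],[60,-43,-23,0,-21],[60,-57,-31,0,-28],[60,-71,-38,0,-35],[60,-85,-46,0,-42],[60,-100,-54,0,-49],[60,-113.7,-61.4,12,-56]]]}}

```text
clock: 8.73
tcp_pos: [0.5135, 0.0678, 0.1765]
ee_rot: [-0.001, 0.999, -0.043, 0.0]
ft_force: [0.1, 0.8, -0.1]
gripper_width: 0.06
```

```bash
python3 st.py 516.2 66.1 130 -1.58
```

```text
t 8.7333 tcp [513.5  67.8 176.5] xang -4.89 tilt [ 0.     0.001 -1.   ] F [ 0.09  0.81 -0.06] M [ 0.01 -0.02  0.05] w 60.0 j [-0.58  0.45  0.48  2.13 -0.35  0.63  0.07]
to target, tool mm [ 2.8  1.5 46.5]
roll -3.31
```

>>> {"fn": "play_rows", "kwargs": {"increments": [[[60,2.8,1.5,20,-3.3],[60,2.8,1.5,40,-3.3],[60,2.8,1.5,46,-3.3],[60,2.8,1.5,46,-3.3]]]}}

```text
clock: 9.07
tcp_pos: [0.5136, 0.0644, 0.1281]
ee_rot: [0.0, 1.0, -0.017, -0.003]
ft_force: [0.5, -0.1, 0.8]
gripper_width: 0.0602
```

```bash
python3 st.py 516.2 66.1 58 -1.58
python3 - <<'E'
from h import *
from jig import J2W
c=r.calibration("wrist"); im=r.get_image("wrist"); p=np.load("jig.npy"); b=im[:,:,::-1].copy()
for q in [(-.084,0,.085),(-.084,.0125,.085),(-.084,-.0125,.085),(-.0965,0,.085)]:
    u=proj("wrist",J2W(p,q),c); print(q,u); cv2.drawMarker(b,tuple(int(x) for x in np.round(u)),(0,0,255),cv2.MARKER_CROSS,8,1)
cv2.imwrite("pics/w6.png",b)
for g in r.cut_out("slide_knob","wrist"): print(g["conf"],g["bbox"])
print(np.round(r.observe()["tcp_pos"]*1000,1))
E
```

```text
t 9.0667 tcp [513.6  64.4 128.1] xang -2.0 tilt [-0.007 -0.001 -1.   ] F [ 0.45 -0.1   0.82] M [-0.02 -0.01  0.05] w 60.2 j [-0.51  0.53  0.41  2.16 -0.4   0.53  0.16]
to target, tool mm [ 3.  -1.8 70.1]
roll -0.42
(-0.084, 0, 0.085) [322.91706618 221.15880407]
(-0.084, 0.0125, 0.085) [342.19714397 221.02976019]
(-0.084, -0.0125, 0.085) [303.61937483 221.22350815]
(-0.0965, 0, 0.085) [322.88215205 202.92086294]
0.57 [281.2, 191.0, 364.3, 258.1]
[515.7  64.2 130.2]
```

View pics/w6.png

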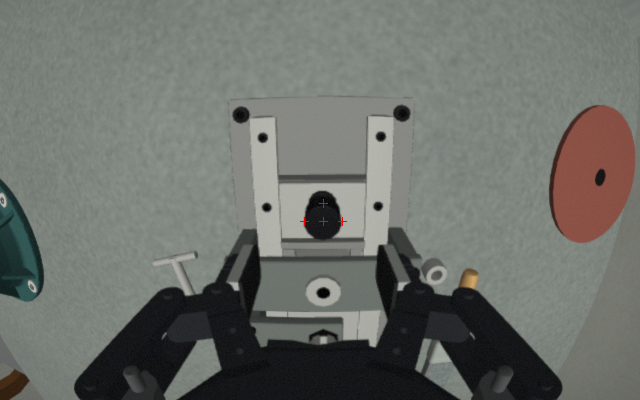

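Knob top at about (323,221), matching the prediction. Descend with 40 mm opening.

>>> {"fn": "play_rows", "kwargs": {"increments": [[[40,0.5,-1.8,20,-0.3],[40,0.5,-1.8,45,-0.3],[40,0.5,-1.8,62,-0.3],[40,0.5,-1.8,70,-0.3],[40,0.5,-1.8,72,-0.3],[40,0.5,-1.8,72,-0.3],[40,0.5,-1.8,72,-0.3]]]}}

```text
clock: 9.75
tcp_pos: [0.5176, 0.0662, 0.0596]
ee_rot: [-0.0, 1.0, -0.015, 0.001]
ft_force: [0.1, 0.3, 0.7]
gripper_width: 0.0402
```

```bash
python3 st.py 516.2 66.1 58 -1.58
python3 - <<'E'
from h import *
im=r.get_image("wrist"); cv2.imwrite("pics/w7.png",im[:,:,::-1])
print(np.round(r.observe()["tcp_pos"]*1000,1))
E
```

```text
t 9.75 tcp [517.6  66.2  59.6] xang -1.7 tilt [ 0.002  0.    -1.   ] F [0.15 0.32 0.66] M [-0.03 -0.01 -0.03] w 40.2 j [-0.43  0.64  0.3   2.19 -0.49  0.38  0.24]
to target, tool mm [-1.4  0.1  1.6]
roll -0.12
[517.7  66.2  59.7]
```

View pics/w7.png

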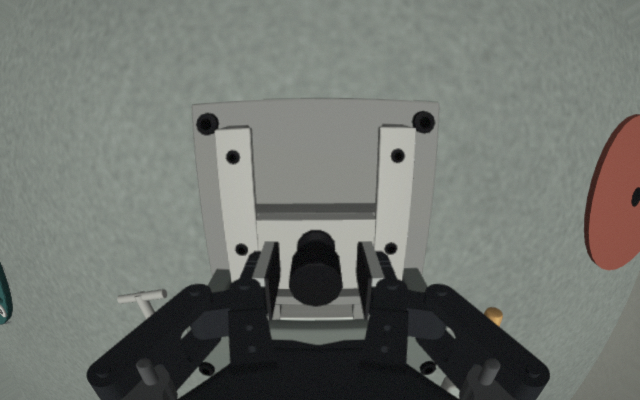

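>>> {"fn": "play_rows", "kwargs": {"increments": [[[32,-1.2,0,1,0],[20,-1.2,0,1,0],[15,-1.2,0,1,0],[15,-1.2,0,1,0],[15,-1.2,0,1,0]]]}}

```text
clock: 10.22
tcp_pos: [0.5165, 0.0664, 0.0586]
ee_rot: [-0.0, 1.0, -0.015, 0.001]
ft_force: [-0.0, -0.3, 7.5]
gripper_width: 0.023
```

```bash
python3 st.py
```

```text
t 10.2167 tcp [516.5  66.4  58.6] xang -1.68 tilt [ 0.002  0.    -1.   ] F [-0.03 -0.3   7.49] M [-0.02 -0.06  0.01] w 23.0 j [-0.43  0.64  0.29  2.19 -0.49  0.37  0.24]
```

>>> {"fn": "play_rows", "kwargs": {"increments": [[[15,0,-1,-0.5,0],[15,0,-4,-0.7,0],[15,0,-8,-0.7,0],[15,0,-13,-0.7,0],[15,0,-18,-0.7,0],[15,0,-23,-0.7,0],[15,0,-28,-0.7,0],[15,0,-30,-0.7,0]]]}}

```text
clock: 10.88
tcp_pos: [0.5172, 0.0948, 0.0587]
ee_rot: [0.001, 1.0, -0.015, 0.001]
ft_force: [0.4, -5.6, 2.1]
gripper_width: 0.0231
```

```bash
python3 st.py
python3 - <<'E'
from h import *
im=r.get_image("top"); cv2.imwrite("pics/t8.png",cv2.resize(im[180:280,240:390,::-1],None,fx=5,fy=5,interpolation=cv2.INTER_CUBIC))
im=r.get_image("scene");cv2.imwrite("pics/s8.png",cv2.resize(im[150:280,230:410,::-1],None,fx=4,fy=4,interpolation=cv2.INTER_CUBIC))
E
```

```text
t 10.8833 tcp [517.2  94.8  58.7] xang -1.74 tilt [ 0.002 -0.002 -1.   ] F [ 0.39 -5.59  2.06] M [-1.07 -0.23  0.02] w 23.1 j [-0.49  0.64  0.31  2.18 -0.5   0.38  0.19]
```

View pics/t8.png

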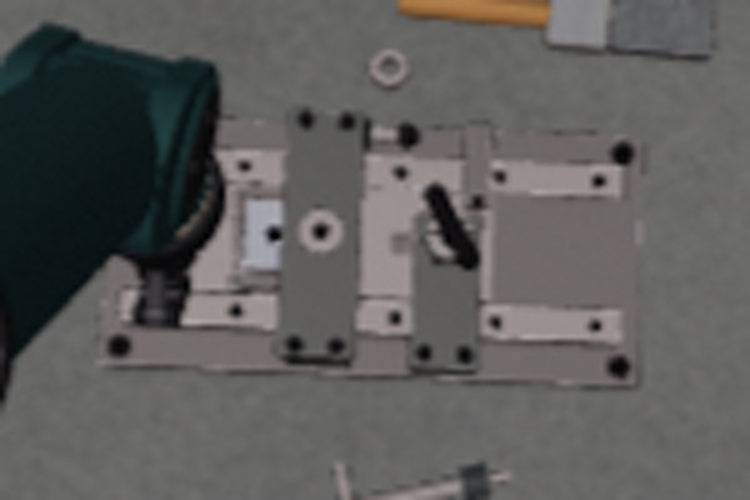

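View pics/s8.png

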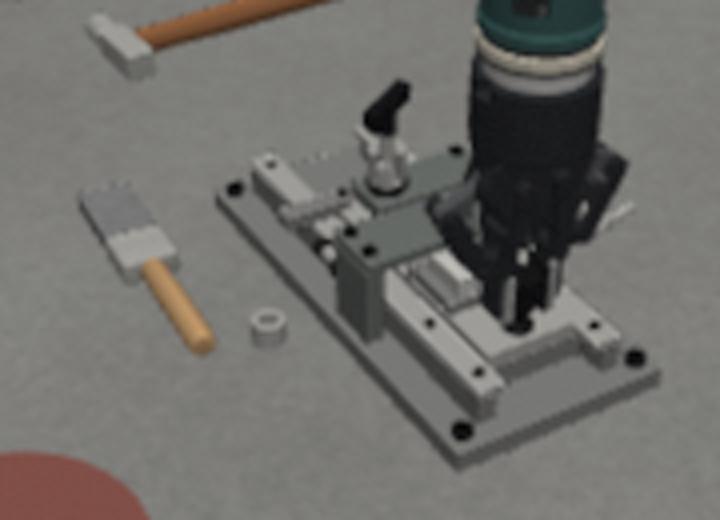

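Slide out 28 mm, drag 5.6 N; the dog at (466,150) is about 28 mm from the buffer tip at (420,135). I'll advance 20 mm, then creep.

>>> {"fn": "play_rows", "kwargs": {"increments": [[[15,0,-4,0,0],[15,0,-8,0,0],[15,0,-12,0,0],[15,0,-16,0,0],[15,0,-19,0,0],[15,0,-20,0,0],[15,0,-20,0,0]]]}}

```text
clock: 11.57
tcp_pos: [0.5176, 0.1158, 0.0587]
ee_rot: [0.0, 1.0, -0.015, 0.001]
ft_force: [1.1, -3.3, 5.3]
gripper_width: 0.0229
```

```bash
python3 st.py
python3 - <<'E'
from h import *
im=r.get_image("top"); cv2.imwrite("pics/t9.png",cv2.resize(im[180:280,240:390,::-1],None,fx=5,fy=5,interpolation=cv2.INTER_CUBIC))
E
```

```text
t 11.5667 tcp [517.6 115.8  58.7] xang -1.71 tilt [ 0.001 -0.    -1.   ] F [ 1.05 -3.33  5.26] M [-0.77 -0.31 -0.02] w 22.9 j [-0.53  0.65  0.31  2.17 -0.5   0.39  0.16]
```

View pics/t9.png

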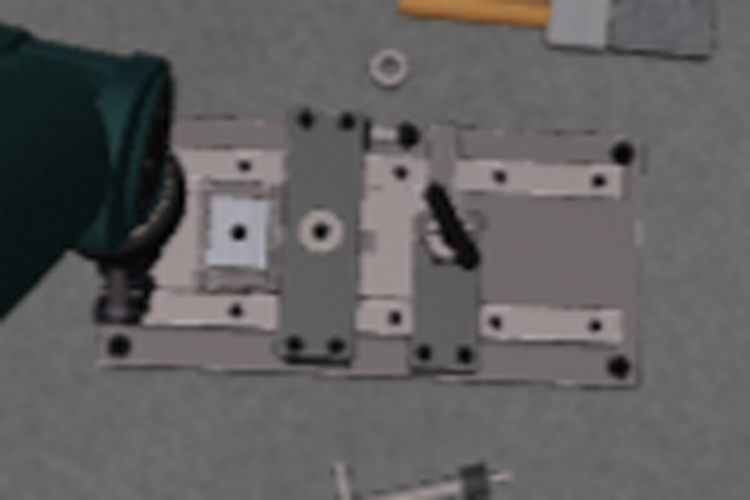

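About 6 mm left. Creeping.

>>> {"fn": "play_rows", "kwargs": {"increments": [[[15,0,-1,0,0],[15,0,-2,0,0],[15,0,-3,0,0],[15,0,-4,0,0],[15,0,-4,0,0]]]}}

```text
clock: 12.03
tcp_pos: [0.5177, 0.1197, 0.0586]
ee_rot: [0.0, 1.0, -0.015, 0.001]
ft_force: [0.9, -4.2, 6.2]
gripper_width: 0.023
```

>>> {"fn": "play_rows", "kwargs": {"increments": [[[15,0,-0.5,0,0],[15,0,-1,0,0],[15,0,-1,0,0]]]}}

```text
clock: 12.28
tcp_pos: [0.5177, 0.1205, 0.0587]
ee_rot: [0.0, 1.0, -0.015, 0.001]
ft_force: [0.9, -5.1, 6.4]
gripper_width: 0.0234
```

>>> {"fn": "play_rows", "kwargs": {"increments": [[[15,0,-0.5,0,0],[15,0,-1,0,0],[15,0,-1,0,0]]]}}

```text
clock: 12.53
tcp_pos: [0.5177, 0.1215, 0.0586]
ee_rot: [0.0, 1.0, -0.015, 0.001]
ft_force: [0.3, -4.8, 5.1]
gripper_width: 0.0232
```

>>> {"fn": "play_rows", "kwargs": {"increments": [[[15,0,-0.5,0,0],[15,0,-1,0,0],[15,0,-1,0,0]]]}}

```text
clock: 12.78
tcp_pos: [0.5178, 0.1225, 0.0587]
ee_rot: [0.0, 1.0, -0.015, 0.001]
ft_force: [1.1, -5.1, 5.6]
gripper_width: 0.0231
```

>>> {"fn": "play_rows", "kwargs": {"increments": [[[15,0,-0.5,0,0],[15,0,-1,0,0],[15,0,-1,0,0]]]}}

```text
clock: 13.03
tcp_pos: [0.5178, 0.1232, 0.0587]
ee_rot: [0.0, 1.0, -0.015, 0.001]
ft_force: [0.7, -5.6, 6.0]
gripper_width: 0.0231
```

>>> {"fn": "play_rows", "kwargs": {"increments": [[[15,0,-0.5,0,0],[15,0,-1,0,0],[15,0,-1,0,0]]]}}

```text
clock: 13.28
tcp_pos: [0.5178, 0.1233, 0.0587]
ee_rot: [0.001, 1.0, -0.015, 0.001]
ft_force: [0.7, -6.6, 4.6]
gripper_width: 0.023
```

>>> {"fn": "play_rows", "kwargs": {"increments": [[[15,0,-0.5,0,0],[15,0,-1,0,0],[15,0,-1,0,0]]]}}

```text
clock: 13.53
tcp_pos: [0.5178, 0.1235, 0.0586]
ee_rot: [0.001, 1.0, -0.016, 0.001]
ft_force: [1.0, -8.6, 6.2]
gripper_width: 0.023
```

>>> {"fn": "play_rows", "kwargs": {"increments": [[[15,0,-0.5,0,0],[15,0,-1,0,0],[15,0,-1,0,0]]]}}

```text
clock: 13.78
tcp_pos: [0.5178, 0.1235, 0.0586]
ee_rot: [0.002, 1.0, -0.016, 0.001]
ft_force: [1.2, -9.9, 5.9]
gripper_width: 0.023
```

```bash
python3 st.py
python3 - <<'E'
from h import *
im=r.get_image("top"); cv2.imwrite("pics/t10.png",cv2.resize(im[180:280,240:390,::-1],None,fx=5,fy=5,interpolation=cv2.INTER_CUBIC))
E
```

```text
t 13.7833 tcp [517.8 123.5  58.6] xang -1.84 tilt [ 0.001 -0.004 -1.   ] F [ 1.23 -9.88  5.88] M [-2.   -0.25  0.21] w 23.0 j [-0.55  0.65  0.32  2.16 -0.5   0.4   0.14]
```

View pics/t10.png

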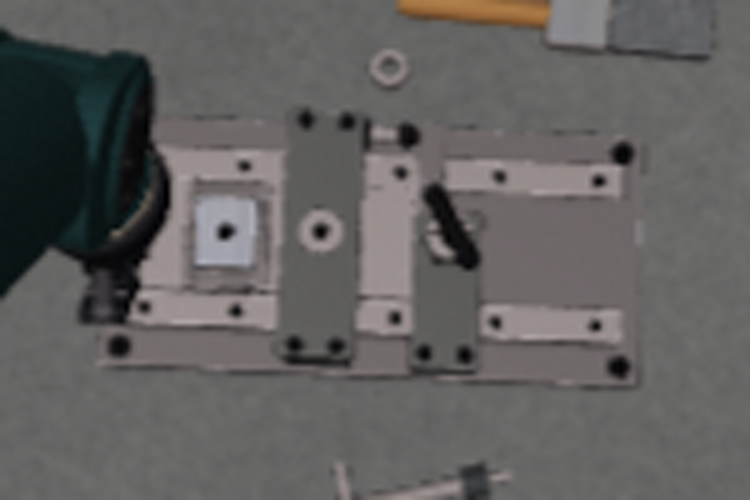

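The dog at (418,150) meets the buffer and the force has risen to 9.9 N, about 5 N over drag. I'll let go and rise.

>>> {"fn": "play_rows", "kwargs": {"increments": [[[30,0,0,0,0],[45,0,0,0,0],[45,0,0,0,0],[45,0,0,0,0],[45,0,0,-20,0],[45,0,0,-60,0],[45,0,0,-90,0],[45,0,0,-90,0]]]}}

```text
clock: 14.5
tcp_pos: [0.5206, 0.1287, 0.153]
ee_rot: [-0.002, 1.0, -0.014, 0.004]
ft_force: [0.5, -0.9, 0.0]
gripper_width: 0.0451
```

```bash
python3 st.py
python3 - <<'E'
from h import *
im=r.get_image("top"); cv2.imwrite("pics/t11.png",cv2.resize(im[180:280,240:390,::-1],None,fx=5,fy=5,interpolation=cv2.INTER_CUBIC))
im=r.get_image("wrist"); cv2.imwrite("pics/w11.png",im[:,:,::-1])
im=r.get_image("scene");cv2.imwrite("pics/s11.png",cv2.resize(im[150:280,230:410,::-1],None,fx=4,fy=4,interpolation=cv2.INTER_CUBIC))
E
```

```text
t 14.5 tcp [520.6 128.7 153. ] xang -1.64 tilt [ 0.008  0.004 -1.   ] F [ 0.53 -0.9   0.  ] M [ 0.04  0.01 -0.  ] w 45.1 j [-0.67  0.51  0.46  2.12 -0.4   0.59  0.05]
```

View pics/t11.png

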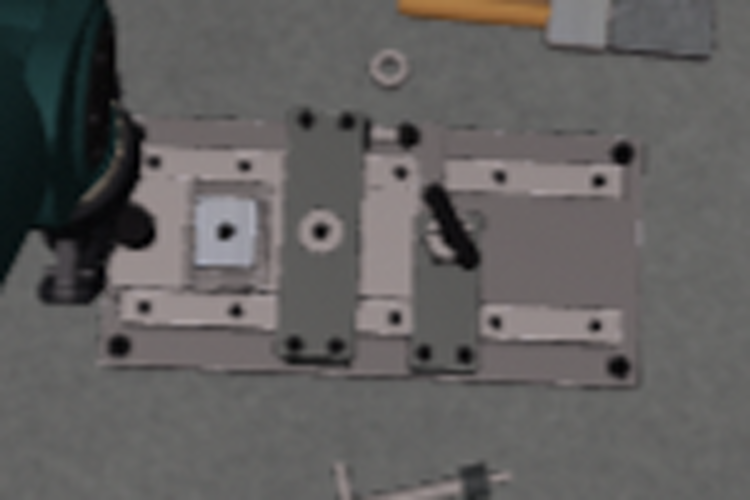

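View pics/w11.png

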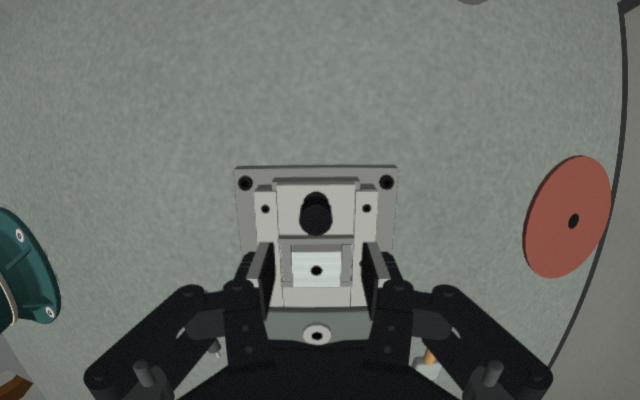

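View pics/s11.png

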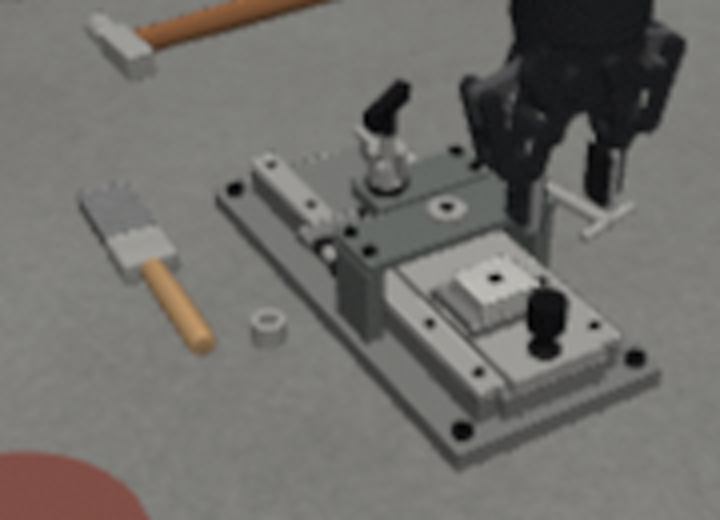

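Run:
```python
import cv2,numpy as np
a=[cv2.imread(f"pics/t{i}.png",0).astype(np.float32) for i in (9,10,11)]
for n,(s) in {"block":np.s_[175:290,185:275],"dog":np.s_[125:180,400:470],"bridge":np.s_[100:360,285:365]}.items():
    for i,j in ((0,1),(1,2)):
        sh,c=cv2.phaseCorrelate(a[i][s].copy(),a[j][s].copy()); print(n,i+9,j+9,np.round(np.array(sh)/5*3,2),"mm",round(c,2))
```

```text
block 9 10 [-5.34 -5.05] mm -0.02
block 10 11 [-0.05 -0.  ] mm 0.91
dog 9 10 [-0.02 -0.01] mm 0.89
dog 10 11 [-0.    0.01] mm 0.99
bridge 9 10 [-0.    0.01] mm 0.91
bridge 10 11 [-0.01  0.01] mm 0.96
```

The slide stayed put on release (shift under 0.1 mm), so the buffer is still compressed. Handing in.

Run:
```python
from cell import r
print(r.job_done())
```

```text
the job is handed in; nothing more can be done
None
```

I parked the plunger, drew the slide out onto its stop, and handed the job in at about 15 s. No verdict is reported.

- **Plunger:** I gripped the T-handle, lifted it 12.9 mm (13.5 N at most), twisted it 60° clockwise and lowered it. The upward pull vanished at about 7.8 mm, where the rest notch should be. After I let go, the pictures show the handle still raised and turned.
- **Slide:** I drew it out by its knob and it met the buffer after about 57 mm. I stopped at 9.9 N of pull, about 5 N of it on the buffer. After release it moved less than 0.1 mm, so it should still be pressing on the buffer. I inferred that from the pictures and forces and did not measure it directly.
- **Block and bystanders:** The block lies in its nest. The brush, bush, chuck key and hammer look unmoved in the last pictures. I did not re-check the spanner and oil bottle, but the arm never went near them.

**Checks that were off:**
- The network's knob detections were unreliable, so I located everything with a fit of the jig in two camera views.
- A side force of up to about 6 N showed on the T-handle during the lift and twist.
- One shift measurement failed: the block's movement before the stop, where the match was too poor to use. The measurement after release was sound.

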